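Unload a clamped forming mould with a square key

TASK

Take the square key out of its stand, push it fully down into the socket in the middle of the mould's clamp bar, and turn it anticlockwise until it stops, so that the bar swings off the corner guards. Lift every corner guard out of the mould and stand it upright on its foot on the floor of the grey tray, then turn the key back until the bar lies across the mould again, and return the key upright, fully down, to its stand. Leave the tape measure, staple box and ink pad where they are.

Things in the scene. Friction and masses are not known exactly. Their poses are not given: they have to be found in the camera images.
- mould: Fixed aluminium forming mould, a block 150 (x) x 196 (y) x 45 mm high; origin at the centre of its underside on the table, z up. Four rectangular cavities, 61 (x) x 57 (y) mm, open at the top and 14 mm deep (floor 31 mm above the origin), are centred at x = +-34, y = +-61 mm. Each may hold one corner guard or be empty.
- clamp (a joint): Angle (rad) of the steel clamp bar about the upright axis through the mould's centre, growing anticlockwise from above. 0: bar along mould y, over the inner edges of all cavities; 1.5: far stop, bar nearly along mould x, cavities clear. Starts near 0; stays where left (friction 0.12 N m). Bar 108 x 26 x 10 mm, top 57 mm above the table; hub at its middle 40 x 40 mm, top 73 mm above the table.
- socket (a point): Centre of the floor of the square socket in the hub, 51 mm above the table. The socket is 18 x 18 mm, 22 mm deep, open at the top with a 2 mm chamfer, its sides parallel to this frame's x and y; the frame turns with the bar (y along the bar).
- key: Loose steel key, 70 mm tall, about 0.12 kg, upright in its stand at the start. Origin at the tip's underside, z up to the grip. Square shank 16 x 16 mm (lowest 4 mm narrowed to 12.5), then a paddle grip 60 (key x) x 14 (key y) x 30 mm high, 40 to 70 mm above the tip. Fits socket and stand in any of four quarter turns; about 0.1 rad of play in the socket.
- stand_floor (a point): Centre of the floor of the square hole in the key stand. The stand is a fixed black block 80 x 80 x 40 mm (foot 92 x 92 mm); the hole is 19 x 19 mm, 30 mm deep, open at the top with a 2 mm chamfer, its floor 10 mm above the table, its sides parallel to this frame's x and y.
- tray: Loose grey open tray, 170 x 170 mm outside, 30 mm high, walls and floor 5 mm thick, 0.6 kg; origin at the centre of its underside, z up. It has room for four guards side by side.
- guard_0: L-shaped corner guard of black moulded plastic, 0.06 kg (four alike, 3 or 4 present; absent: None). Origin at the centre of the foot's underside. Foot 58 (x) x 54 (y) x 11 mm; at its -x edge a leg 11 mm thick (centred at x = -23.5), 54 wide, top at 75 mm (pinch it across x); a fillet at its root, up to 17 high, ends at x = -12. Starts foot down in a cavity, leg away from the bar.
- guard_1: L-shaped corner guard of black moulded plastic, 0.06 kg (four alike, 3 or 4 present; absent: None). Origin at the centre of the foot's underside. Foot 58 (x) x 54 (y) x 11 mm; at its -x edge a leg 11 mm thick (centred at x = -23.5), 54 wide, top at 75 mm (pinch it across x); a fillet at its root, up to 17 high, ends at x = -12. Starts foot down in a cavity, leg away from the bar.
- guard_2: L-shaped corner guard of black moulded plastic, 0.06 kg (four alike, 3 or 4 present; absent: None). Origin at the centre of the foot's underside. Foot 58 (x) x 54 (y) x 11 mm; at its -x edge a leg 11 mm thick (centred at x = -23.5), 54 wide, top at 75 mm (pinch it across x); a fillet at its root, up to 17 high, ends at x = -12. Starts foot down in a cavity, leg away from the bar.
- guard_3: L-shaped corner guard of black moulded plastic, 0.06 kg (four alike, 3 or 4 present; absent: None). Origin at the centre of the foot's underside. Foot 58 (x) x 54 (y) x 11 mm; at its -x edge a leg 11 mm thick (centred at x = -23.5), 54 wide, top at 75 mm (pinch it across x); a fillet at its root, up to 17 high, ends at x = -12. Starts foot down in a cavity, leg away from the bar.
- tape_measure: Bystander: yellow tape measure, 62 x 71 x 42 mm, lying on the table; origin at the centre of its underside.
- staple_box: Bystander: small blue box, 34 x 58 x 22 mm; origin at the centre of its underside.
- ink_pad: Bystander: flat black ink pad, 70 x 114 x 18 mm; origin at the centre of its underside.
Not all that is in view belongs to the job. What is shaped like the guard_0 but green or pink is not meant.

How it is judged:
By the outcome, as a careful person would: the job done as asked, in the order asked, and still so for the second after the job is handed in, with the robot touching nothing.
Of guard_0, guard_1, guard_2, guard_3 only 3 to 4 are there at a start; the rules pass over those that are not, and their reading is None.
At some moment in a run one of tray may be knocked a few centimetres aside while the robot is not near it.
It also fails if it takes over 200 s, if anything falls off the work surface, if the arm or the gripper's body presses on something with over 40 N, if the wrist force passes 120 N, or if a joint passes its speed limit or range.

ROBOT

A 7-joint arm with a two-finger parallel gripper is mounted at the origin on a cart in front of the work surface, level with it; the furniture and walls round the work are solid. World frame = base frame: x ahead of the robot, y to its left, z up, the work surface at z = 0. Lengths are in mm, angles in rad, forces in N, time in s.
With the tool pointing down it reaches from about 425 to 950 mm from the base axis. Payload 4.7 kg.
Tool frame: the origin (TCP) lies midway between the tips of the shut fingers; the grasp point (between the pads) lies 19 mm behind it; z points along the fingers, y is the line along which they close (so a half turn about z gives the same grasp; the last joint's range is limited). The gripper opens to 85 mm and grips with 20 to 120 N. Pads are 22 mm wide; open, the fingers measure 114 mm over their backs; the gripper's body (76 mm by 85 mm) begins 54 mm behind the grasp point. The pads swing forward as they close: fully open they stand 13 mm farther back than shut.
Start: joints at [-1.337, 0.469, -0.049, 1.532, 0.024, 1.141, -0.082], TCP at [175.313, 651.854, 231.335] pointing down, gripper open.
Joint ranges: [-2.59, 2.59], [-0.33, 1.99], [-1.39, 1.29], [0.1, 2.45], [-1.04, 4.18], [0.21, 1.99], [-2.66, 2.66]. Speed limits (rad/s): [2.57, 2.57, 3.14, 3.14, 3.14, 3.14, 3.14].

INTERFACE

Orientations are given as a rotation vector (axis times angle).
In Python, from workcell import r gives the robot as it stands. Calls block until the motion is done:
- r.reach(position, orientation): joint-space move of the TCP to a pose.
- r.move_straight(position, max_speed=150, frame=None): straight line of the TCP; frame=None keeps the orientation; max_speed is the mean speed in mm/s.
- r.set_joints(angles): joint-space move.
- r.gripper_open() and r.close(squeeze=None): open the fingers fully, or close them until they stop; squeeze is the grip in N (None keeps the last).
- r.pause(seconds).
- r.ik(position, orientation): joint angles nearest the present ones, or None.
- r.read_state(): the state.
- r.camera(name): name is "scene" or "top" or "wrist"; returns a dict with "image" (420x560x3 uint8, red, green, blue), "fx", "fy", "cx", "cy" (pixels), "R" (3x3) and "t" (3): a world point X has camera coordinates R X + t; the wrist camera has in their place "hand_eye" (4x4, takes a point from camera to tool coordinates, whose origin is the TCP and whose axes are the flange's). Camera axes: x right, y down, z forward; pixel columns grow to the right and rows downward; lengths in mm; the calibration is good to about 2 mm. The wrist camera is an equidistant fisheye: a pixel r from the principal point sees the ray r / f radians off the axis. A picture is of the moment at which its call begins: read the wrist's pose just before it. There is no depth.
A pose or a line that the arm cannot do raises r.IKError and nothing moves.
- r.job_done(): hands the job in; it is judged then, once.
The state is a dict: "t": time; "qpos": joint angles; "qvel": joint speeds; "effort": joint torques, N m; "tool_pos": TCP position; "tcp_rot": TCP orientation; "force": force on the tool from outside, world axes, zero at the start; "torque": the same for the moment, N m; "gripper_width": opening from 0.0 (shut) to 1.0 (fully open); "gripper_force": force on a finger pad.
Only numpy, scipy, OpenCV 4.12 (cv2) and the standard library are available. Lean on these libraries where they do the work, as an engineer would, in place of code of your own. Each camera call takes 0.05 s, during which the arm holds its last target. There are 200 camera calls.

## Working session

There is one attempt and no reset: what is moved stays moved. The work goes in short steps, each a Python script; the robot and the scene stay as the last script left them, time stands still between calls to the robot, and variables do not carry over. Pictures are saved under pics/ and viewed, at most 14 in all, crops included, and the job is handed in when it is done.

```bash
ls; mkdir -p pics; python3 - <<'E'
from workcell import r
import cv2,numpy as np,json
s=r.read_state(); print(s)
for n in ("scene","top"):
    c=r.camera(n); cv2.imwrite(f"pics/{n}0.png",c["image"][:,:,::-1])
    print(n,{k:np.array(c[k]).round(4).tolist() for k in c if k!="image"})
E
```

```text
pics
{'t': 0.0, 'qpos': array([-1.3368761 ,  0.46950124, -0.04858433,  1.53369172,  0.02408832,
        1.14098898, -0.08230326]), 'qvel': array([-1.51236272e-03, -7.35345797e-05, -1.34852670e-03,  5.97971566e-04,
        3.50137209e-05,  2.19792888e-03,  1.08839475e-03]), 'effort': array([-7.82181087e-04, -5.10292482e+01, -4.69283061e-02, -2.37716103e+01,
        1.07086383e-02,  7.66449346e-03, -3.82484231e-06]), 'tool_pos': array([175.20980327, 651.26163072, 230.2219944 ]), 'tcp_rot': array([-0.41160224, -3.11431326,  0.00313288]), 'force': array([-0.07762964, -0.2917411 ,  0.53607576]), 'torque': array([0.03088955, 0.01006852, 0.0236939 ]), 'gripper_force': 0.0, 'gripper_width': 1.0004721341107945}
scene {'fx': 526.4231, 'fy': 526.4231, 'cx': 272.8838, 'cy': 209.5147, 'R': [[0.8872, -0.4613, 0.0042], [-0.32, -0.622, -0.7146], [0.3322, 0.6327, -0.6995]], 't': [-515.041, 220.3976, 943.9085]}
top {'fx': 544.9628, 'fy': 544.9628, 'cx': 280.1142, 'cy': 213.8194, 'R': [[0.0209, -0.9997, 0.0082], [-0.9871, -0.022, -0.1585], [0.1586, -0.0047, -0.9873]], 't': [-29.931, 583.8614, 1281.0789]}
```

View pics/scene0.png

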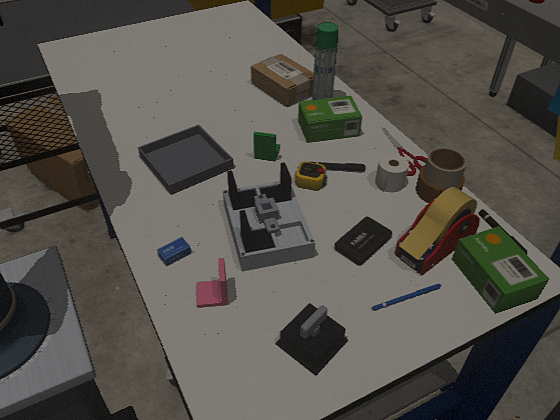

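View pics/top0.png

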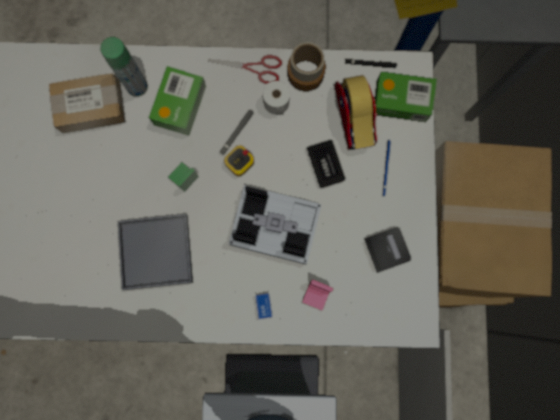

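The scene view shows three black guards in the mould (268,200), with one cavity empty. The key stands in its stand at (313,335) and the tray is at (186,158).

In the top view, the candidates for guards are black at (250,200), (245,233) and (297,244), which I want. The green one (181,175) and pink one (317,294) are decoys. For the key and stand, (388,249) is the one, against the ink pad (325,163). The tray is at (155,250). Next is one close crop to check.

```bash
cat > h.py <<'E'
from workcell import r
import cv2,numpy as np
from scipy.spatial.transform import Rotation as Ro
def cast(c,px,z):
    R=np.array(c["R"]);t=np.array(c["t"])
    d=np.array([(px[0]-c["cx"])/c["fx"],(px[1]-c["cy"])/c["fy"],1.0])
    o=-R.T@t; d=R.T@d
    return o+d*(z-o[2])/d[2]
def proj(c,X):
    p=np.array(c["R"])@np.array(X)+np.array(c["t"]); return np.array([c["cx"]+c["fx"]*p[0]/p[2],c["cy"]+c["fy"]*p[1]/p[2]])
def down(yaw):  # tool z down; tool y axis (closing line) at angle yaw in world
    y=np.array([np.cos(yaw),np.sin(yaw),0]);z=np.array([0,0,-1.]);x=np.cross(y,z)
    return Ro.from_matrix(np.c_[x,y,z]).as_rotvec()
def save(n,im,box=None,k=1):
    if box: im=im[box[1]:box[3],box[0]:box[2]]
    cv2.imwrite(f"pics/{n}.png",cv2.resize(im,None,fx=k,fy=k,interpolation=cv2.INTER_CUBIC)[:,:,::-1])
E
python3 - <<'E'
from h import *
c=r.camera("top"); im=c["image"]
a=cv2.resize(im[180:270,225:325],None,fx=5,fy=5,interpolation=cv2.INTER_CUBIC)
b=cv2.resize(im[220:280,360:420],None,fx=5,fy=5,interpolation=cv2.INTER_CUBIC)
o=np.zeros((450,800,3),np.uint8);o[:,:500]=a;o[:300,500:]=b
save("crop1",o)
hsv=cv2.cvtColor(im,cv2.COLOR_RGB2HSV); g=hsv[:,:,2]
def rect(box,thr,z,name):
    m=(g[box[1]:box[3],box[0]:box[2]]<thr).astype(np.uint8)
    cs,_=cv2.findContours(m,cv2.RETR_EXTERNAL,cv2.CHAIN_APPROX_NONE,offset=box[:2]); k=max(cs,key=cv2.contourArea)
    q=cv2.boxPoints(cv2.minAreaRect(k)); P=np.array([cast(c,p,z)[:2] for p in q])
    e=P[1]-P[0];f=P[2]-P[1]; print(name,q.round(1).tolist(),P.mean(0).round(1),np.linalg.norm(e).round(1),np.linalg.norm(f).round(1),np.degrees(np.arctan2(e[1],e[0])).round(2))
rect((100,200,210,300),120,20,"tray");rect((355,215,425,285),120,20,"stand");rect((222,175,330,275),165,45,"mould")
print(g[200:300:8,155],g[250,205:235],g[249,400:425])
E
```

```text
tray [[114.9000015258789, 218.5], [187.6999969482422, 212.1999969482422], [194.0, 284.5], [121.19999694824219, 290.8999938964844]] [489.  288.9] 180.4 179.3 -83.67
stand [[361.6000061035156, 236.60000610351562], [399.29998779296875, 223.1999969482422], [412.5, 260.29998779296875], [374.79998779296875, 273.79998779296875]] [ 508.3 -282.8] 100.4 96.7 -69.17
mould [[222.0, 274.0], [222.0, 175.0], [329.0, 175.0], [329.0, 274.0]] [559.9  -6.7] 242.9 264.0 2.17
[143 143  98  86  87  85  88  86  88  88  86 133 144] [145 146 145 145 147 147 147 145 147 146 146 147 146 146 147 145 145 145
 145 143 143 141 142 141 141 139 138 135 134 132] [ 51  53  49  48  49  51  56  77 110 134 143 145 145 145 146 145 144 145
 145 146 145 145 145 146 145]
```

View pics/crop1.png

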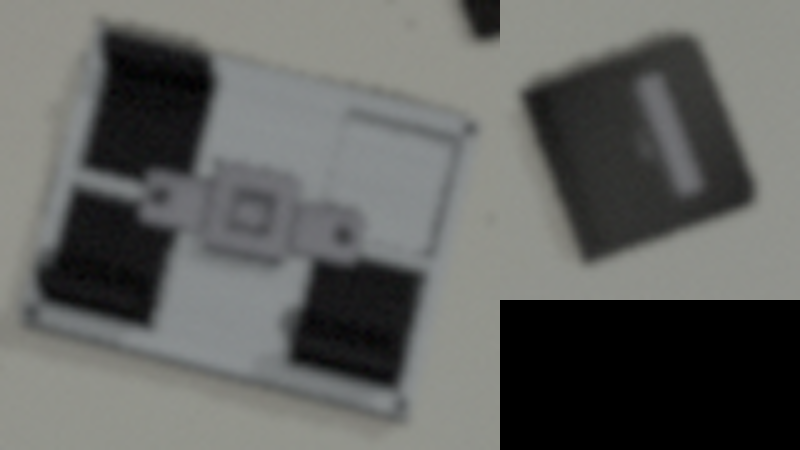

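The crop confirms it. The mould top corners are at about (100,28), (475,125), (405,415) and (27,315) in the crop. The socket is at (250,213), there are three black guards, the upper-right cavity is empty, and the key grip runs (645,80)-(695,190). Next I go above the key and look with the wrist camera.

```bash
cat >> h.py <<'E'
def wcast(c,s,px,z):
    he=np.array(c["hand_eye"]);R=Ro.from_rotvec(s["tcp_rot"]).as_matrix();p=np.array(s["tool_pos"])
    u=np.array([(px[0]-c["cx"])/c["fx"],(px[1]-c["cy"])/c["fy"]]);th=np.linalg.norm(u)
    d=np.array([*(u/max(th,1e-9)*np.sin(th)),np.cos(th)])
    o=R@he[:3,3]+p; d=R@he[:3,:3]@d
    return o+d*(z-o[2])/d[2]
def wlook(n,box=None,k=1):
    s=r.read_state();c=r.camera("wrist")
    if n: save(n,c["image"],box,k)
    return s,c
E
python3 - <<'E'
from h import *
c=r.camera("top")
C=np.array([[100,28],[475,125],[405,415],[27,315]])/5.+[225,180]
P=np.array([cast(c,p-.4,45)[:2] for p in C]);print(P.round(1),P.mean(0).round(1))
for i in range(4):
    e=P[(i+1)%4]-P[i];print(np.linalg.norm(e).round(1),np.degrees(np.arctan2(e[1],e[0])).round(2))
print("socket",cast(c,[275,222.6],73).round(1))
a=cast(c,[360+645/5,220+80/5],80);b=cast(c,[360+695/5,220+190/5],80)
print("key",a,b,(a+b)/2,np.degrees(np.arctan2(*(b-a)[[1,0]])))
k=(a+b)/2; g=np.arctan2(*(b-a)[[1,0]])+np.pi/2
print(r.read_state()["qpos"].round(2))
for y in (g,g+np.pi,g-np.pi):
    q=r.ik([k[0],k[1],200],down(y)); print(y,None if q is None else np.round(q,2))
    for d in (-1.6,0,1.6):
        for m in(0,np.pi/2,np.pi):
            q=r.ik([P.mean(0)[0],P.mean(0)[1],92],down(.2+d+m)); print(round(.2+d+m,2),None if q is None else np.round(q,2))
    break
E
```

```text
[[ 654.    71.5]
 [ 609.6 -113.5]
 [ 467.2  -81.1]
 [ 511.5  102.3]] [560.6  -5.2]
190.2 -103.48
146.1 167.2
188.7 76.41
145.8 -12.21
socket [558.7  -5.5  73. ]
key [ 536.85842604 -512.51688848   80.        ] [ 485.25645174 -534.02050421   80.        ] [ 511.05743889 -523.26869634   80.        ] -157.3774925776412
[-1.34  0.47 -0.05  1.53  0.02  1.14 -0.08]
-1.1759590872178798 [ 0.14  0.83  1.11  1.46 -0.75  1.32  0.12]
-1.4 [-0.62  0.54  0.74  1.97 -0.5   0.82 -0.99]
0.17 [-0.47  0.49  0.53  1.96 -0.35  0.78  0.43]
1.74 [-0.33  0.46  0.34  1.96 -0.22  0.76  1.88]
0.2 [-0.47  0.49  0.53  1.96 -0.34  0.78  0.46]
1.77 [-0.32  0.46  0.33  1.96 -0.21  0.76  1.9 ]
3.34 [-0.83  0.72  1.11  1.98 -0.8   0.97 -2.25]
1.8 [-0.32  0.46  0.33  1.96 -0.21  0.76  1.93]
3.37 [-0.83  0.72  1.11  1.98 -0.8   0.97 -2.22]
4.94 [-0.6   0.54  0.72  1.97 -0.48  0.81 -0.95]
```

```bash
python3 - <<'E'
from h import *
c=r.camera("top")
a=cast(c,[389,236],80);b=cast(c,[399,258],80);k=(a+b)/2
L=np.degrees(np.arctan2(*(b-a)[[1,0]]));print("key",k,L, "socket",cast(c,[275,222.6],73))
e=cast(c,np.array([160,195])/5+[225,180],57);f=cast(c,np.array([343,235])/5+[225,180],57);print("bar yaw",np.degrees(np.arctan2(*(e-f)[[1,0]])),(e+f)/2)
for y in (L+90,L-90,L+270):
    q=r.ik([k[0],k[1],180],down(np.radians(y))); print(y,None if q is None else np.round(q,2))
y=np.radians(L+90); y=(y+np.pi/2)%np.pi-np.pi/2
print("yaw",y)
r.reach([k[0],k[1],200],down(y))
s,c=wlook("w1"); print(s["t"],s["qpos"].round(2),s["tool_pos"],{k:np.array(c[k]).round(4).tolist() for k in c if k!="image"})
E
```

```text
key [ 505.92184063 -286.99738328   80.        ] -155.97304413106434 socket [558.70162461  -5.46850701  73.        ]
bar yaw 78.81604275705415 [560.05554587  -6.1041366   57.        ]
-65.97304413106434 [-0.16  0.46  0.82  1.85 -0.4   1.   -0.33]
-245.97304413106434 [ 0.91  0.44 -0.62  1.79  0.29  1.01  2.17]
114.02695586893566 [ 0.91  0.44 -0.62  1.79  0.29  1.01  2.17]
yaw -1.1514468376505942
3.7167 [-0.18  0.44  0.83  1.83 -0.37  1.04 -0.34] [ 506.48490583 -286.19516378  199.90400551] {'fx': 325.1923, 'fy': 325.1923, 'cx': 275.7658, 'cy': 210.5781, 'hand_eye': [[-0.0, -0.9663, -0.2574, 64.0076], [1.0, -0.0003, 0.0009, -0.2356], [-0.001, -0.2574, 0.9663, -142.9933], [0.0, 0.0, 0.0, 1.0]]}
```

View pics/w1.png

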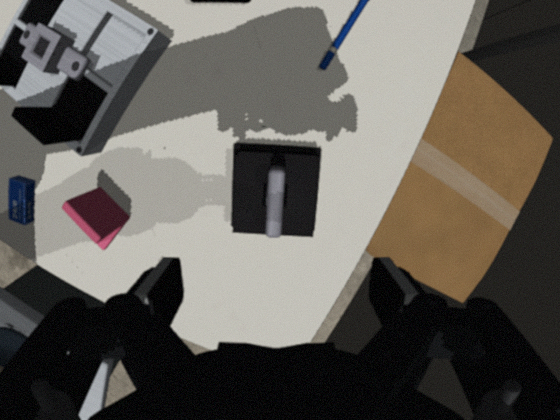

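The wrist view shows the key paddle from (275,166) to (274,236) on the stand (235-320, 143-237), nearly aligned with the fingers' midline. I measure the key and stand outlines, then grasp.

```bash
python3 - <<'E'
from h import *
s,c=wlook(None); g=cv2.cvtColor(c["image"],cv2.COLOR_RGB2GRAY)
def rect(m,off,z,name):
    cs,_=cv2.findContours(m.astype(np.uint8),cv2.RETR_EXTERNAL,cv2.CHAIN_APPROX_NONE,offset=off); k=max(cs,key=cv2.contourArea)
    q=cv2.boxPoints(cv2.minAreaRect(k)); P=np.array([wcast(c,s,p,z)[:2] for p in q])
    e=P[1]-P[0];f=P[2]-P[1]; print(name,q.round(1).tolist(),P.mean(0).round(1),np.linalg.norm(e).round(1),np.linalg.norm(f).round(1),np.degrees(np.arctan2(e[1],e[0])).round(2),np.degrees(np.arctan2(f[1],f[0])).round(2))
rect(g[150:240,250:300]>75,(250,150),80,"key")
rect(g[130:250,220:335]<60,(220,130),40,"stand")
print(g[150:240:6,275],g[200,225:330:3])
print([ (n,c2.round(1)) for n,c2 in [("holefront",wcast(c,s,(276,190),40))]])
E
```

```text
key [[250.0, 170.0], [299.0, 170.0], [299.0, 239.0], [250.0, 239.0]] [ 504.5 -286. ] 40.0 59.5 -65.92 -154.89
stand [[229.5, 231.1999969482422], [234.1999969482422, 141.89999389648438], [319.79998779296875, 146.39999389648438], [315.1000061035156, 235.6999969482422]] [ 509.3 -283.9] 87.6 79.9 19.47 -68.91
[ 12   6  14  49 129 135 131 134 120 115 116 117 130 131 132] [162 164 127  31  25  16  24  32  29  19  28  30  23   9  79 104 117 116
 108  63   2  29  27  28  32  25  22  28  31  24  20 184 191 191 193]
[('holefront', array([ 509.7, -285.1,   40. ]))]
```

```bash
python3 - <<'E'
from h import *
s,c=wlook(None)
p=wcast(c,s,(274.7,203.5),80);print(p,[wcast(c,s,q,80)[:2].round(1) for q in((275.3,171),(274,236))])
y=-1.175
r.reach([p[0],p[1],120],down(y))
r.move_straight([p[0],p[1],51],100)
r.close(60)
s=r.read_state();print(s["t"],s["tool_pos"],s["force"],s["torque"],s["gripper_width"],s["gripper_force"])
r.move_straight([p[0],p[1],53],30);s=r.read_state();print(s["force"])
r.move_straight([p[0],p[1],150],100)
s,c=wlook("w2",(160,120,400,330),3);print(s["t"],s["tool_pos"],s["force"],s["gripper_width"],c["cx"])
E
```

```text
[ 505.99028354 -285.61222121   80.        ] [array([ 531.1, -274.9]), array([ 479.6, -296.7])]
5.775 [ 506.10216878 -285.60840643   51.25777126] [0.34528738 0.42524494 3.00455083] [0.1311391  0.10180668 0.01796789] 0.15324196609330687 60.47989457845688
[-0.05840151  0.05906604 -1.19668922]
7.1417 [ 505.58666196 -285.22374872  149.30612214] [-0.03032271  0.37823039 -1.36035308] 0.1503527603475289 275.76583154559944
```

View pics/w2.png

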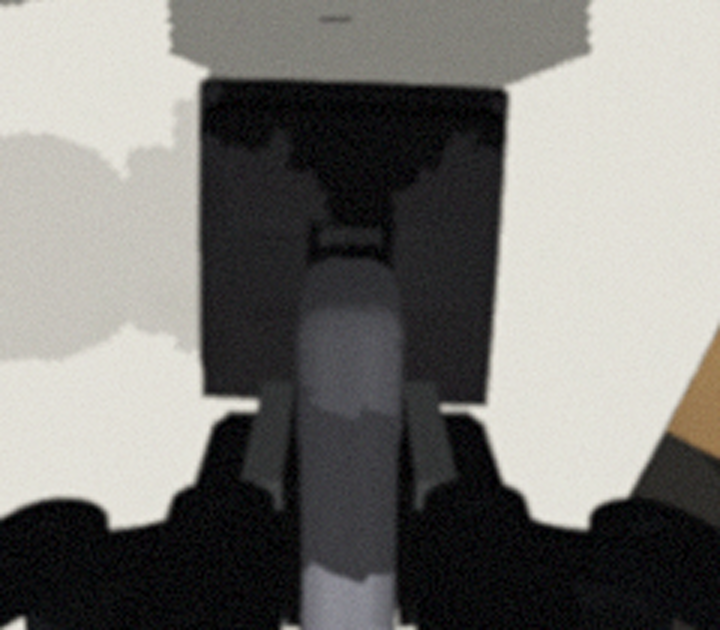

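The key is held squarely, with the paddle front top edge at about (277,223). The stand hole is visible at (277,200). Next I look at the socket from nearby.

```bash
python3 - <<'E'
from h import *
s,c=wlook(None); w=wcast(c,s,(276.7,223.3),s["tool_pos"][2]+28.75)
R=Ro.from_rotvec(s["tcp_rot"]).as_matrix(); print("front edge in tool",R.T@(w-s["tool_pos"]))
print("hole", [wcast(c,s,(160+x/3,120+y/3),40).round(1) for x,y in((310,228),(390,232))])
y=np.radians(-12.5); x=np.array([-np.sin(y),np.cos(y)]); P=np.array([559.3,-5.5])-60*x
r.reach([*P,200],down(y))
s,c=wlook("w3",(130,30,400,230),2.9);print(s["t"],s["tool_pos"],s["qpos"].round(2))
E
```

```text
front edge in tool [ 28.74144551   0.24168147 -28.78253703]
hole [array([ 509.7, -272.7,   40. ]), array([ 516.9, -292.7,   40. ])]
8.1583 [545.77897165 -66.13077413 199.75194846] [-0.45  0.33  0.62  1.9  -0.23  0.98  0.05]
```

View pics/w3.png

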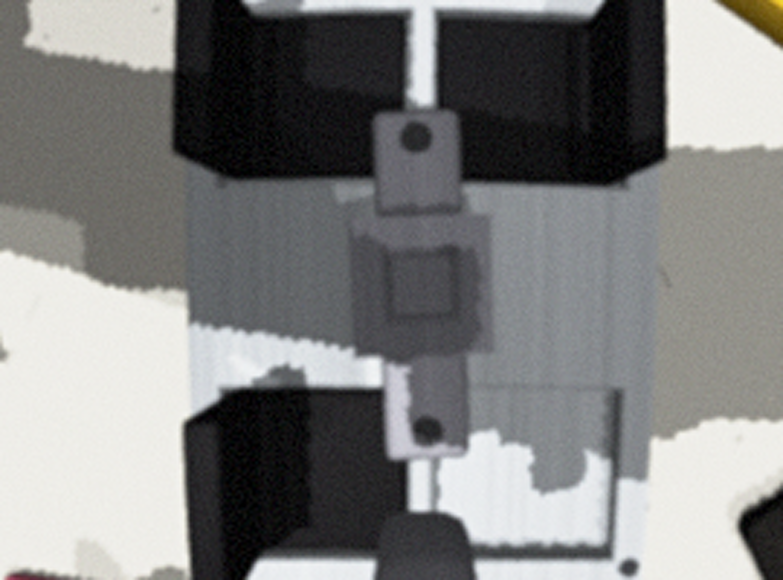

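The socket centre is at crop (424,284), which is pixel (276.2,127.9). The bar holes are at crop (416,137) and (427,430), so the bar is slightly turned against the mould. Guards sit upper left, upper right and lower left.

```bash
python3 - <<'E'
from h import *
s,c=wlook(None)
f=lambda x,y,z:wcast(c,s,(130+x/2.9,30+y/2.9),z)[:2]
so=f(424,284,73);h1=f(416,137,57);h2=f(427,430,57);v=h1-h2;by=np.arctan2(v[1],v[0])
print("socket",so,"holes mid",(h1+h2)/2,"bar x yaw",np.degrees(by)-90, "hub",[f(*q,73).round(1) for q in((350,215),(490,213),(492,352),(356,352))])
y=by-np.pi/2; x=np.array([-np.sin(y),np.cos(y)])
so=(so*2+(h1+h2)/2)/3; T=so+1.0*x
np.save("sock.npy",[*so,y,*T])
r.reach([*T,150],down(y))
r.move_straight([*T,122],60)   # tip ~81
s=r.read_state();print(s["force"],s["tool_pos"])
for z in (112,108,104,100,97,94,92.5):
    r.move_straight([*T,z],30);s=r.read_state();print(z,s["tool_pos"].round(1),s["force"].round(1),s["torque"].round(2))
    if s["force"][2]>25: break
print(s["t"],y)
E
```

```text
socket [559.13443731  -5.6043909 ] holes mid [558.44554043  -5.49247678] bar x yaw -10.65594726002493 hub [array([543.2,  18.4]), array([581.8,  10.2]), array([573.8, -28.8]), array([535.9, -20.2])]
[ 0.05220953  0.49216101 -0.83784705] [559.11687207  -4.75843763 121.89902909]
112 [559.   -4.6 111.9] [ 0.8  1.  -0. ] [ 0.    0.04 -0.02]
108 [559.   -4.6 107.8] [ 0.   0.7 -1.8] [ 0.02 -0.01  0.01]
104 [558.9  -4.6 103.8] [ 0.1  0.1 -1.2] [-0.01  0.   -0.01]
100 [558.9  -4.6  99.8] [-0.4 -0.4 -1.6] [ 0.02 -0.01  0.03]
97 [558.9  -4.5  96.8] [ 0.8  0.6 -1.6] [-0.03  0.03 -0.  ]
94 [558.9  -4.6  93.8] [ 0.4 -0.7 -0.9] [ 0.03  0.03 -0.02]
92.5 [559.   -4.6  92.4] [-0.6 -0.  -1.2] [ 0.07 -0.04 -0.03]
11.375 -0.18598136460630332
```

```bash
cat >> h.py <<'E'
def turn(so,off,z,y0,y1,step=0.15,lim=1.5):
    n=int(np.ceil(abs(y1-y0)/step))
    for y in np.linspace(y0,y1,n+1)[1:]:
        T=np.array(so)+off*np.array([-np.sin(y),np.cos(y)])
        r.move_straight([*T,z],30,down(y)); s=r.read_state()
        print(round(y-y0,2),s["tool_pos"].round(1),s["force"].round(1),s["torque"].round(2),round(s["t"],1))
        if abs(s["torque"][2])>lim: break
    return y
E
python3 - <<'E'
from h import *
d=np.load("sock.npy");so=d[:2];y0=d[2];T=d[3:]
for z in (91.5,90.5,89.5,88.5):
    r.move_straight([*T,z],20);s=r.read_state();print(z,s["tool_pos"].round(1),s["force"].round(1))
    if s["force"][2]>8: break
z=s["tool_pos"][2]
y=turn(so,1.0,z,y0,y0+1.62)
np.save("turn.npy",[y,z])
E
```

```text
91.5 [559.3  -4.6  92.2] [-1.9  0.5  5.9]
90.5 [559.4  -4.7  92.1] [-4.7  0.7 13.3]
0.15 [559.1  -4.5  92.3] [-0.4  0.3  1.9] [ 0.11  0.11 -0.04] 12.2
0.29 [559.1  -4.5  92.2] [0.  0.8 2.4] [ 0.18 -0.   -0.01] 12.5
0.44 [559.1  -4.5  92.2] [0.  1.2 1.1] [ 0.23 -0.17 -0.05] 12.8
0.59 [559.   -4.5  92.2] [0.8 0.5 1.6] [ 0.38 -0.37 -0.05] 13.1
0.74 [559.   -4.5  92.2] [1.7 1.3 0.3] [ 0.44 -0.5   0.  ] 13.4
0.88 [558.9  -4.5  92.2] [3.8 1.6 0.9] [ 0.52 -0.8  -0.02] 13.7
1.03 [558.8  -4.5  92.3] [ 4.6  3.3 -0.6] [ 0.72 -0.94  0.04] 14.0
1.18 [558.8  -4.5  92.3] [ 4.3  3.6 -0.3] [ 0.76 -1.    0.  ] 14.3
1.33 [558.7  -4.5  92.3] [ 4.1  3.5 -0.4] [ 0.84 -0.99 -0.03] 14.6
1.47 [558.7  -4.6  92.3] [ 3.9  4.5 -0. ] [ 0.88 -1.02 -0.08] 14.9
1.62 [558.7  -4.6  92.3] [ 3.4  3.4 -0.2] [ 0.99 -1.04 -0.01] 15.2
```

```bash
python3 - <<'E'
from h import *
s=r.read_state();m=Ro.from_rotvec(s["tcp_rot"]).as_matrix();print(np.arctan2(m[1,1],m[0,1]),s["tool_pos"],s["qpos"].round(2),s["gripper_force"],s["torque"])
c=r.camera("top")["image"];save("t1",c,(225,175,330,275),5)
E
```

```text
1.431011612195421 [558.70012547  -4.56845559  92.28735601] [-0.15  0.44  0.1   1.95 -0.07  0.75  1.43] 60.09755730628967 [ 0.98896112 -1.04444437 -0.00990006]
```

View pics/t1.png

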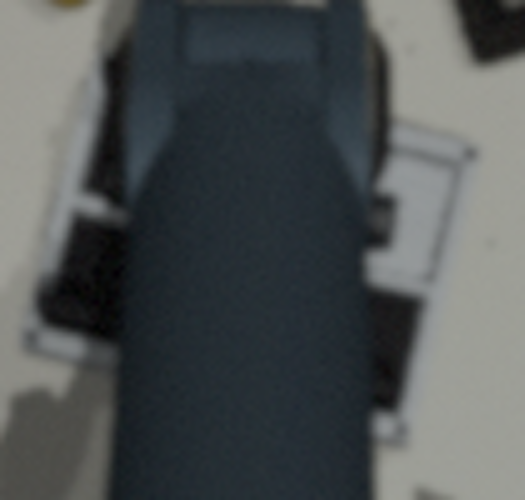

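The tool has turned, but the arm hides the bar. I turn on until the stop shows up in the torque.

```bash
python3 - <<'E'
from h import *
d=np.load("sock.npy");so=d[:2]
y,z=np.load("turn.npy"); s=r.read_state()
y1=turn(s["tool_pos"][:2],0,s["tool_pos"][2],y,y+0.2,0.04,0.6)
s=r.read_state();m=Ro.from_rotvec(s["tcp_rot"]).as_matrix();print(np.arctan2(m[1,1],m[0,1]),y1)
E
```

```text
0.04 [558.8  -4.5  92.3] [3.4 3.2 0.2] [ 0.69 -0.74 -0.29] 15.5
0.08 [558.8  -4.5  92.2] [3.  3.3 1.4] [ 0.76 -0.78 -0.61] 15.7
1.510708587902723 1.5140186353936969
```

The stop has been reached: torque is rising at a tool yaw of 1.51. I ease off a little, release, and take the first guard.

```bash
cat >> h.py <<'E'
MC=np.array([559.0,-5.3]); MY=np.radians(-13.0)
def rot(a): return np.array([[np.cos(a),-np.sin(a)],[np.sin(a),np.cos(a)]])
def tray(thr=112,z=17):
    c=r.camera("top"); g=cv2.cvtColor(c["image"],cv2.COLOR_RGB2HSV)[:,:,2]
    b=(80,170,225,320); m=(g[b[1]:b[3],b[0]:b[2]]<thr).astype(np.uint8)
    m=cv2.morphologyEx(m,cv2.MORPH_OPEN,np.ones((9,9)))
    cs,_=cv2.findContours(m,cv2.RETR_EXTERNAL,cv2.CHAIN_APPROX_NONE,offset=b[:2]); k=max(cs,key=cv2.contourArea)
    q=cv2.boxPoints(cv2.minAreaRect(k)); P=np.array([cast(c,p,z)[:2] for p in q]);e=P[1]-P[0];f=P[2]-P[1]
    a=np.arctan2(e[1],e[0]);a=(a+np.pi/4)%(np.pi/2)-np.pi/4
    print("tray",P.mean(0).round(1),np.degrees(a).round(1),np.linalg.norm(e).round(),np.linalg.norm(f).round())
    ok=all(165<np.linalg.norm(v)<192 for v in(e,f)); return P.mean(0),a,ok
def pick(sx,sy):
    p=MC+rot(MY)@[57.5*sx,61*sy]
    r.reach([*p,190],down(MY)); r.move_straight([*p,76],150); r.close(30)
    s=r.read_state();print("pick",s["tool_pos"].round(1),s["gripper_width"],s["force"].round(1))
    p=s["tool_pos"][:2]; r.move_straight([*p,100],60); r.move_straight([*p,185],150)
    s=r.read_state();print("lifted",s["force"].round(1),s["gripper_width"],round(s["t"],1))
def place(sx,sy):
    C,a,ok=tray()
    if not ok: print("tray view bad"); return False
    p=C+rot(a)@[61*sx,38*sy]
    r.reach([*p,185],down(a)); r.move_straight([*p,62],120)
    for z in (56,53,51,50,49,48,47):
        r.move_straight([*p,z],30);s=r.read_state()
        if s["force"][2]>2.5: break
    print("place",z,s["tool_pos"].round(1),s["force"].round(1))
    r.gripper_open(); r.move_straight([*p,185],150); return True
E
python3 - <<'E'
from h import *
y=1.46; s=r.read_state(); p=s["tool_pos"]
r.move_straight(p,20,down(y))
s=r.read_state();print(s["tool_pos"],s["force"],s["torque"])
np.save("regrasp.npy",[*s["tool_pos"],y])
r.gripper_open(); r.move_straight([p[0],p[1],200],100)
s,c=wlook("w4",(100,60,440,330),2.2); print(s["t"],r.read_state()["force"])
C,a,ok=tray();print(ok)
E
```

```text
[558.81184151  -4.44518115  92.26243804] [3.15531197 3.03926531 0.32797936] [ 0.62780916 -0.72675629 -0.17452207]
17.9 [ 0.4436246   0.75341724 -0.06865266]
tray [489.5 290.3] 7.1 180.0 174.0
True
```

View pics/w4.png

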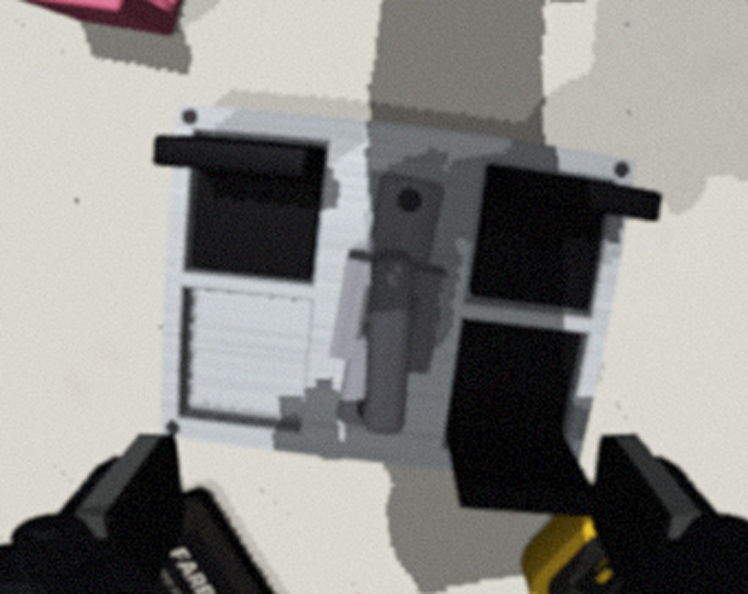

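The bar (hole at crop (409,200)) now lies along mould x with all cavities clear, and the key stands in the socket at (387,350). The guards are at (245,205), (545,240) and (515,410). I now pick and place the first guard (+x,+y).

```bash
python3 - <<'E'
from h import *
pick(1,1)
if r.read_state()["gripper_width"]>0.05: place(1,1)
r.reach([500,200,230],down(0)) if 0 else None
s,c=wlook("w5",(60,40,500,370),1.7); print(s["t"],s["qpos"].round(2))
E
```

```text
pick [628.9  41.2  76.2] 0.12213169640069475 [-0.3  0.2  1.5]
lifted [ 0.3  0.1 -1.6] 0.1209283564556164 22.3
tray [510.6 250. ] 1.3 267.0 369.0
tray view bad
22.3167 [-0.44  0.46  0.43  1.72 -0.22  1.01 -0.17]
```

View pics/w5.png

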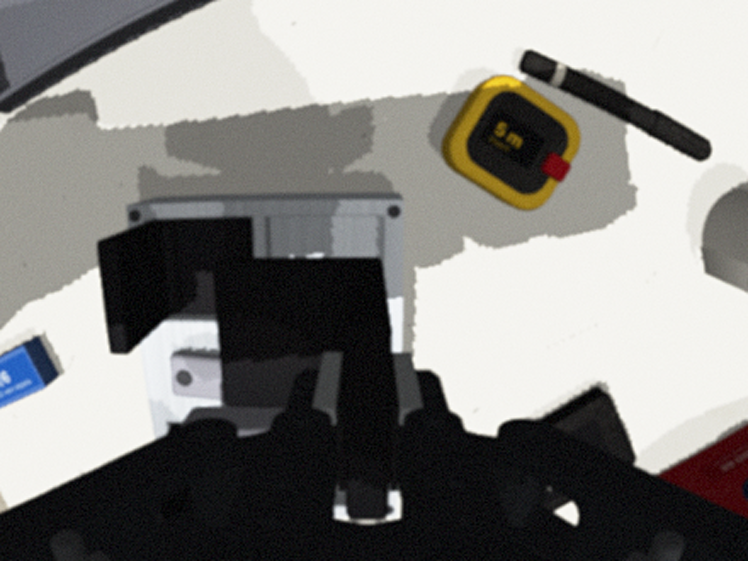

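The guard is held, but the arm or its shadow merges with the tray in the mask. I'll look at what merges.

```bash
python3 - <<'E'
from h import *
for t in (80,88,92,96,100,106): tray(t)
c=r.camera("top")["image"]; save("t2",c,(60,150,340,350),2.7)
E
```

```text
tray [534.  158.6] 1.3 78.0 326.0
tray [534.  158.6] 1.3 78.0 326.0
tray [532.8 159.8] 1.3 81.0 329.0
tray [530.4 159.7] 1.3 81.0 333.0
tray [510.6 248.7] 1.3 264.0 369.0
tray [510.6 248.7] 1.3 264.0 369.0
```

View pics/t2.png

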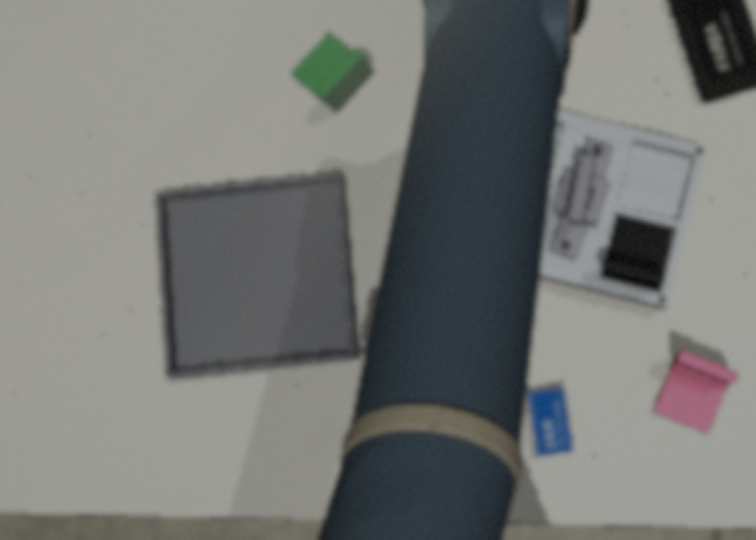

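The tray is unmoved, its corners at crop (158,192)-(356,355). The arm at (360+,...) touches it in the mask, so I'll shift the arm aside before measuring.

```bash
sed -i 's/def tray(thr=112/def tray(thr=104/; s/^    C,a,ok=tray()/    r.reach([600,-120,190],down(MY)); C,a,ok=tray()/' h.py
python3 - <<'E'
from h import *
if place(1,1):
    pick(-1,1)
else:
    c=r.camera("top")["image"]; save("t3",c,(60,150,340,350),2.7)
print(r.read_state()["t"])
E
```

```text
tray [489.  289.8] 6.6 176.0 171.0
place 49 [545.6 334.6  50.2] [-0.8 -0.8  6.6]
pick [516.9  67.1  76.2] 0.12295211681176345 [-1.3 -0.5  1.2]
lifted [-0.4  0.7 -0.2] 0.12378111917128952 33.3
33.3333
```

```bash
python3 - <<'E'
from h import *
if place(-1,1):
    pick(-1,-1)
    if r.read_state()["gripper_width"]>0.05: place(-1,-1)
r.reach([600,-120,230],down(MY)); tray()
c=r.camera("top")["image"]; save("t4",c,(80,150,340,330),2.9); print(r.read_state()["t"])
E
```

```text
tray [488.8 289.5] 6.1 175.0 172.0
place 49 [424.3 321.   50.2] [-3.1 -1.9 11.1]
pick [489.6 -51.8  76.2] 0.12363908639152009 [0.3 0.9 2.2]
lifted [-0.4  0.7 -1.1] 0.12724005533140118 44.5
tray [489.8 288.1] 7.3 182.0 171.0
place 50 [434.4 242.7  50.2] [-1.2 -0.6  2.7]
tray [477.6 301.5] 6.5 182.0 171.0
52.25
```

View pics/t4.png

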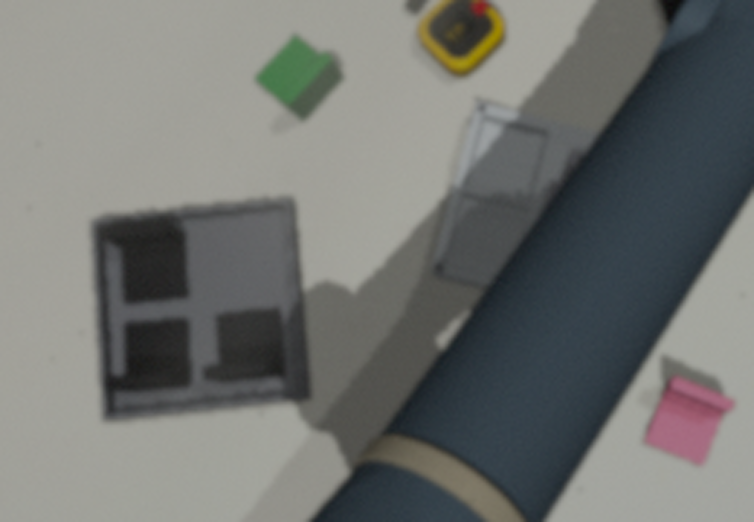

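All three guards stand in the tray. The tray has since been knocked by about (-12,+12) mm, but the guards are still upright in it. Now I regrasp the key and turn back.

```bash
python3 - <<'E'
from h import *
x,yy,z,y=np.load("regrasp.npy")
r.reach([x,yy,200],down(y)); r.move_straight([x,yy,z],100); r.close(60)
s=r.read_state();print(s["tool_pos"],s["force"].round(1),s["gripper_width"],s["t"])
so=np.load("sock.npy")[:2]
y1=turn([x,yy],0,z+0.3,y,MY-0.06,0.15,0.6)
s=r.read_state();m=Ro.from_rotvec(s["tcp_rot"]).as_matrix();print(np.arctan2(m[1,1],m[0,1]),y1)
E
```

```text
[558.870639    -4.42696619  92.46924783] [-0.8  0.8  2.8] 0.15205488538925988 55.2833
-0.15 [558.8  -4.4  92.5] [-1.3  0.1  0.6] [-0.03  0.02 -0.03] 55.6
-0.29 [558.8  -4.4  92.5] [-0.1 -0.5  1. ] [-0.09  0.06  0.03] 55.9
-0.44 [558.8  -4.3  92.5] [ 0.  -0.3  1.3] [0.07 0.03 0.04] 56.2
-0.58 [558.9  -4.3  92.5] [-0.2  0.1  1.2] [0.1  0.04 0.05] 56.5
-0.73 [558.9  -4.3  92.5] [0.7 0.7 0.2] [ 0.14 -0.04  0.03] 56.7
-0.87 [558.9  -4.3  92.5] [0.4 0.6 0.8] [ 0.19 -0.06  0.01] 57.0
-1.02 [558.9  -4.3  92.5] [ 0.5  1.6 -0. ] [ 0.24 -0.14  0.02] 57.3
-1.16 [558.9  -4.3  92.5] [ 1.3  1.5 -0.6] [ 0.26 -0.17 -0.  ] 57.6
-1.31 [558.9  -4.3  92.6] [ 1.2  1.4 -0.1] [ 0.3  -0.27 -0.05] 57.9
-1.46 [558.9  -4.4  92.6] [ 1.3  0.7 -0.4] [ 0.26 -0.33  0.01] 58.2
-1.6 [559.   -4.3  92.6] [ 1.6  2.  -0.8] [ 0.32 -0.39  0.04] 58.5
-1.75 [559.   -4.4  92.6] [ 1.9  0.8 -0.6] [ 0.32 -0.41  0.03] 58.8
-0.2820260764713072 -0.2868928027592629
```

```bash
python3 - <<'E'
from h import *
s,c=wlook("w6",(160,100,400,280),3.2);print(s["t"])
E
```

```text
58.7833
```

View pics/w6.png

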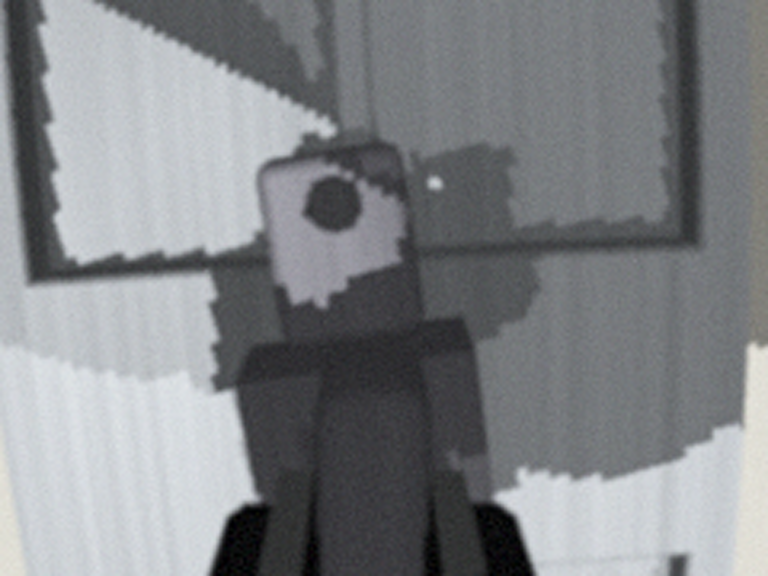

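The bar hole is at crop (332,203). The cavities' inner edge runs (60,268)-(690,245). I compute the bar angle relative to the mould.

```bash
python3 - <<'E'
from h import *
s,c=wlook(None)
f=lambda x,y,z:wcast(c,s,(160+x/3.2,100+y/3.2),z)[:2]
e=f(690,245,45)-f(35,280,45);print("mould x yaw",np.arctan2(e[1],e[0]))
for x,y in((332,203),): 
    p=f(x,y,57)-[559,-5.4];print(p,"bar yaw",np.arctan2(p[1],p[0])-np.pi/2)
L=f(262,180,57)-f(278,305,57);Rr=f(402,160,57)-f(422,315,57)
print([np.arctan2(v[1],v[0])-np.pi/2 for v in (L,Rr)], MY)
E
```

```text
mould x yaw -0.22916076669209856
[ 5.03969718 45.0945994 ] bar yaw -0.11129650292365545
[np.float64(-0.1744531606291866), np.float64(-0.14856326430301015)] -0.22689280275926285
```

The bar is about 0.08 rad short, so I turn a little further, then ease off and withdraw the key.

```bash
python3 - <<'E'
from h import *
x,yy,z,y=np.load("regrasp.npy"); y=MY-0.06
y1=turn([x,yy],0,z+0.3,y,y-0.08,0.04,0.5)
turn([x,yy],0,z+0.3,y1,y1+0.08,0.08,9)
p=r.read_state()["tool_pos"][:2]
for zz in (100,115,130,175):
    r.move_straight([*p,zz],60);s=r.read_state();print(s["tool_pos"].round(1),s["force"].round(1),s["gripper_width"])
    if zz==100 and s["force"][2]<-15: break
yv=y1+.08;X=np.array([-np.sin(yv),np.cos(yv)])
r.move_straight([*(np.array(p)-60*X),200],120)
s,c=wlook("w7",(130,30,400,230),2.9);print(s["t"])
E
```

```text
-0.03 [558.9  -4.4  92.6] [ 1.7  0.9 -1.1] [ 0.35 -0.59  0.07] 59.1
-0.05 [558.9  -4.4  92.6] [ 2.6  1.8 -1.1] [ 0.37 -0.53  0.06] 59.4
-0.08 [559.   -4.4  92.6] [ 2.9  1.2 -1.1] [ 0.39 -0.64  0.05] 59.6
0.04 [558.8  -4.5  92.6] [ 2.1  0.5 -1.8] [ 0.36 -0.52  0.04] 59.9
0.08 [558.6  -4.7  92.6] [ 1.3 -0.1 -0.6] [ 0.25 -0.37  0.02] 60.1
[558.5  -4.7 100.5] [ 0.4  1.  -0.2] 0.15496710520067972
[558.   -5.  115.3] [-0.2  0.6 -1.9] 0.1537958256760583
[558.8  -4.7 130.4] [-0.1  0.8 -2.1] 0.1537260661200327
[558.3  -4.5 174.7] [-0.2  0.4 -1.9] 0.14694347315981648
62.8
```

View pics/w7.png

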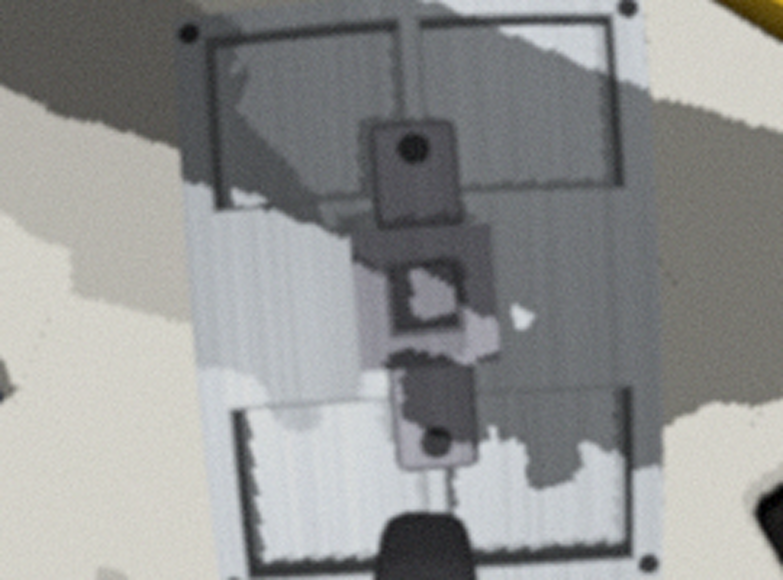

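The bar lies along the mould's centre land again: holes at (413,148) and (436,440), land at (410,80) and (440,490). The cavities are empty. Now I look at the stand hole.

```bash
python3 - <<'E'
from h import *
y=-1.205;X=np.array([-np.sin(y),np.cos(y)]);P=np.array([505,-285.8])-60*X
r.reach([*P,170],down(y))
s,c=wlook("w8",(180,60,380,210),4);print(s["t"],s["tool_pos"])
E
```

```text
63.875 [ 450.36253779 -305.71808046  169.70430871]
```

View pics/w8.png

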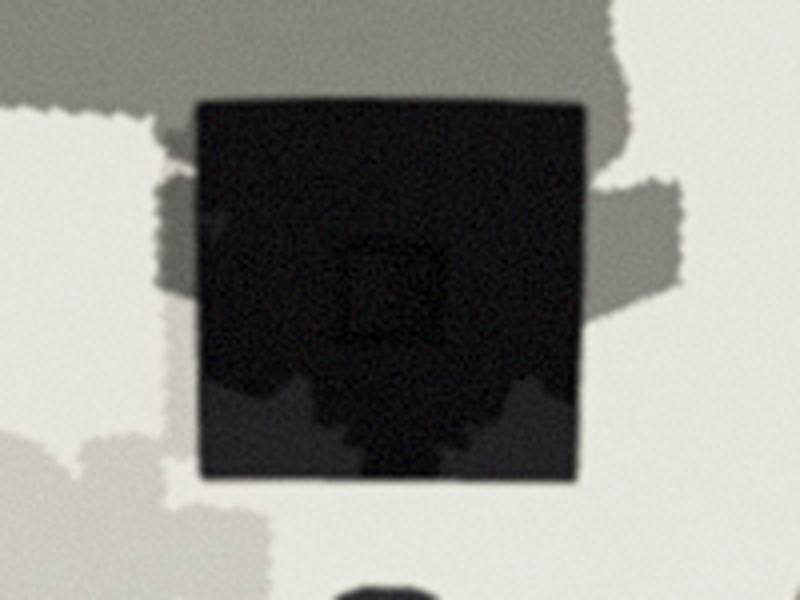

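The hole shows faintly at crop (345-440, 243-338), centre (393,290), parallel to the tool. I cast it and insert.

```bash
python3 - <<'E'
from h import *
s,c=wlook(None)
f=lambda x,y,z:wcast(c,s,(180+x/4,60+y/4),z)[:2]
h=f(393,290,40);print("hole",h,[np.linalg.norm(f(345,243,40)-f(440,243,40)),np.linalg.norm(f(345,243,40)-f(345,338,40))])
a=f(200,478,0)-f(578,478,0);print("stand edge yaw",np.arctan2(*(-a)[::-1]))
y=-1.205;X=np.array([-np.sin(y),np.cos(y)])
est=np.array([504.8,-285.9]); T=(h+est)/2+0.1*X
print("T",T)
if np.linalg.norm(h-est)<6:
    r.reach([*T,120],down(y)); r.move_straight([*T,85],60)
    for z in (80,77,74,71,67,63,59,55,52.5,51.5,50.5,49.5):
        r.move_straight([*T,z],30);s=r.read_state();print(z,s["tool_pos"].round(1),s["force"].round(1),s["torque"].round(2))
        if s["force"][2]>8: break
E
```

```text
hole [ 505.94301528 -286.09653511] [np.float64(19.682634463001584), np.float64(19.945219225548016)]
stand edge yaw -1.2002001978529058
T [ 505.46489156 -285.96249825]
80 [ 505.4 -285.9   79.9] [-0.2 -0.7 -1. ] [-0.03  0.01 -0.  ]
77 [ 505.4 -285.8   76.8] [ 0.1  0.2 -2. ] [-0.07  0.01 -0.02]
74 [ 505.4 -285.8   73.8] [ 0.6 -0.1 -1. ] [-0.    0.    0.01]
71 [ 505.4 -285.9   70.8] [ 0.2 -0.2 -0.5] [ 0.04  0.06 -0.07]
67 [ 505.3 -285.9   66.8] [ 0.6 -0.5 -0.8] [-0.03 -0.02  0.02]
63 [ 505.3 -285.8   62.8] [ 0.2 -0.7 -0.5] [ 0.   -0.05 -0.  ]
59 [ 505.4 -285.9   58.8] [-0.5  0.8 -0.7] [-0.01 -0.03  0.04]
55 [ 505.4 -285.8   54.8] [-0.2 -0.  -0.9] [0.03 0.02 0.  ]
52.5 [ 505.4 -285.9   52.3] [-0.6  0.1 -0.8] [-0.    0.02  0.04]
51.5 [ 505.5 -286.1   51.5] [ 0.2 -0.1 -1.6] [-0.06 -0.   -0.02]
50.5 [ 505.6 -286.2   51.5] [-1.8  1.6  7.9] [ 0.35  0.36 -0.01]
49.5 [ 505.6 -286.3   51.4] [-2.5  3.3 14.5] [ 0.78  0.74 -0.04]
```

The key has bottomed at 51.4, the same as at the start. I release, withdraw, and take a final check.

```bash
python3 - <<'E'
from h import *
p=r.read_state()["tool_pos"]
r.move_straight([*p[:2],51.3],20); r.gripper_open(); r.move_straight([*p[:2],200],100)
q=r.read_state()["qpos"].copy(); 
r.reach([520,-400,300],down(-1.2)); tray()
c=r.camera("scene")["image"]; save("end",c,(120,110,400,400),2)
s=r.read_state();print(s["t"],s["force"])
E
```

```text
tray [477.1 303.8] 6.1 175.0 171.0
71.6583 [ 0.11254603 -0.10852328  0.32930939]
```

View pics/end.png

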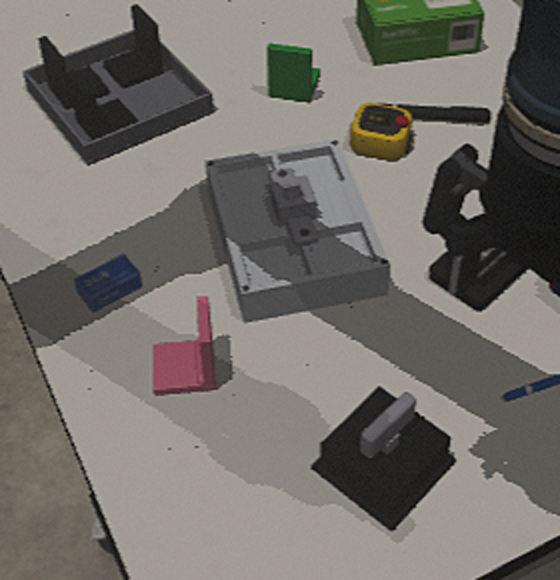

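The key is in its stand, the bar is across the mould, and the bystanders are in place. The third guard's leg hides against black here, so I check it numerically in the top view. There a standing leg leans out as a nub towards +y.

```bash
python3 - <<'E'
from h import *
c=r.camera("top"); g=cv2.cvtColor(c["image"],cv2.COLOR_RGB2HSV)[:,:,2]
C,a=np.array([477.3,302.5]),np.radians(6.3)
for sx,sy in((1,1),(-1,1),(-1,-1)):
    for name,off in(("foot",(30,38)),("legtop",(61,38))):
        z=16 if name=="foot" else 80
        X=C+rot(a)@[off[0]*sx,off[1]*sy+(0 if z==16 else 22)]; u=proj(c,[*X,z]).round().astype(int)
        print(sx,sy,name,u,g[u[1]-1:u[1]+2,u[0]-1:u[0]+2].mean().round())
b=g[213:300,108:196]
for row in b[::2]: print("".join("#" if v<52 else ("+" if v<66 else ".") for v in row))
E
```

```text
1 1 foot [133 245] 39.0
1 1 legtop [116 230] 50.0
-1 1 foot [134 270] 40.0
-1 1 legtop [118 282] 36.0
-1 -1 foot [165 267] 56.0
-1 -1 legtop [151 279] 64.0
........................................................................................
........................................................................................
........................................................................................
........................................................................................
........................................................................................
........................................................................................
.....................+++++++++++++......................................................
.........+++####################++......................................................
......++##########################+.....................................................
......+############################+....................................................
......+++++########################+..................
[... 2271 characters left out ...]
+............................................................................
.........+#.............................................................................
.........++.............................................................................
.........+++............................................................................
........................................................................................
........................................................................................
........................................................................................
........................................................................................
```

All three guards show the standing-leg nub, so all are upright inside the tray. I hand the job in.

```bash
python3 -c "
from workcell import r
print(r.job_done())"
```

```text
the job is handed in; nothing more can be done
None
```

The job is done and handed in at about 72 s: three guards (one cavity was empty) stand upright in the tray, the bar is back across the mould to within my measuring error, and the key is fully down in its stand; I viewed 15 pictures, one over the limit of 14.

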